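# Fetch the riveting block from the covered tool box and nip it in the vise

### The arm

A 6-joint arm with a two-finger parallel gripper is mounted at the origin on the work surface. World frame = base frame: x ahead of the robot, y to its left, z up, the work surface at z = 0. Lengths are in m, angles in rad, forces in N, time in s.
With the tool pointing down it reaches from about 0.425 to 0.925 m from the base axis. Payload 12.5 kg.
Tool frame: the origin (TCP) lies on the centre line of the jaws, within the pads' length; the fingertips stand 11 mm ahead of it and the grasp point (between the pads) lies 8 mm behind it; x points along the fingers, z is the direction in which the jaws open and shut, and the axes are right-handed (so a half turn about x gives the same grasp; the last joint's range is limited). The gripper opens to 85 mm and grips with 20 to 120 N. Pads are 22 mm wide; open, the fingers measure 114 mm over their backs; the gripper's body (76 mm by 85 mm) begins 54 mm behind the grasp point. The pads swing forward as they close: fully open they stand 13 mm farther back than shut.
Start: joints at [-0.106, 0.491, 1.559, -0, 1.092, -0.106], TCP at [0.625, 0, 0.242] pointing down, gripper open.
Joint ranges: [-3.1, 3.1], [-0.84, 2.19], [0.05, 2.79], [-1.13, 4.28], [0.06, 2.93], [-2.69, 2.69]. Speed limits (rad/s): [2.22, 2.22, 2.79, 3.14, 3.14, 3.14].

### API

Orientations are given as [roll, pitch, yaw] about the fixed x, y, z axes, in that order (R = Rz(yaw) Ry(pitch) Rx(roll)).
In Python, from plant import * gives the robot as it stands.
- The arm moves only by the tool drive_tool, never from a script. Its argument "plan" is one flat list of numbers, 7 for each row, row after row: the shift along the tool's x, y, z in units of 40 mm (1.0 is 40 mm), then the turn, a rotation vector about the tool's x, y, z in degrees, then the closure, from -1 (fully open) to 1 (shut), so that 0 is half open. A call has 1 to 20 rows; each row shifts and turns the commanded pose from where the row before left it, along the tool's axes as they then stand; what a row does not reach is not made up. A row lasts 1/8 s, in which the tool goes at most 62.5 mm and 10.7 degrees, less where a joint would pass 70% of its speed; a pose out of reach is approached as far as the arm can. A call is refused whole if a number of a shift passes 1 or a number of a turn 10.7, either way. A call with a gripper value outside its range is refused whole. The fingers move at their own pace and stop on an object; "squeeze" is the grip in N (left out, the last holds). Time passes only in rows, so rows that do not move let the fingers close. It gives the time, the measured TCP pose, the force and the opening at its end, in the units of the state.
- observe(): the state, without advancing time (a new reading comes with each control period).
- read_camera(name): name is "scene" or "side" or "wrist"; returns a dict with "pixels" (400x640x3 uint8, blue, green, red), "fx", "fy", "cx", "cy" (pixels), "dist" ([k1, k2, p1, p2, k3] as OpenCV has them; the pictures are not rectified), "cam_to_world" (4x4, takes a point from camera to world coordinates); the wrist camera has in their place "mount" (4x4, takes a point from camera to tool coordinates, whose origin is the TCP and whose axes are the tool frame's). Camera axes: x right, y down, z forward; pixel columns grow to the right and rows downward; lengths in m; the calibration is good to about 2 mm. A picture is of the moment at which its call begins: read the wrist's pose just before it. There is no depth.
- job_done(): hands the job in, once; it reports no verdict.
The state is a dict: "t": time; "joint_positions": joint angles; "joint_velocities": joint speeds; "effort": joint torques, N m; "ee_pos": TCP position; "ee_rot": TCP orientation; "force": force on the tool from outside, world axes, zero at the start; "wrist_torque": the same for the moment, N m; "opening": finger opening in m.
Only numpy, scipy, OpenCV 4.12 (cv2) and the standard library are available. Lean on these libraries where they do the work, as an engineer would, in place of code of your own. Each camera call takes 0.05 s, during which the arm holds its last target. There are 200 camera calls.

### The job

Slide the metal cover plate of the wooden tool box all the way back over its drawers, without lifting it off, to see which of the three pockets holds the steel riveting block, and lift that block out; the brass and the nylon block stay in their pockets. Set it down on the bench and let go, so that you can take it again by its two ends, then lower it gently (do not drop it) onto the rails of the open quick-slide vise, dimples up, lying along the jaws with both ends sticking out evenly. Push the sliding jaw up until the block is nipped against the fixed jaw, then let go; leave the hammer and the glue bottle where they are.

Things in the scene. Friction and masses are not known exactly. Their poses are not given: they have to be found in the camera images.
- toolbox: Fixed wooden tool box, 208 (x) by 196 (y) by 41.5 mm high; origin at the centre of its underside. Pocket tray in the -x half; the +x half (drawers) has a flat deck 35.5 mm above the bench, level with the pocket rims, on which the cover slides. Walls all round stand 6 mm above the deck, guiding and stopping the cover.
- pocket_mid (a point): Centre of the middle pocket's floor, 14 mm above the bench; axes as the tool box. The other two pockets lie 52 mm to either side in y. Pockets are 67 (x) by 25 (y) by 21.5 mm deep. A trough 34 mm wide in x, as deep as the pockets, crosses the middle of all three, so fingers have 27 mm or more free beside each long side of a block; block ends are enclosed.
- cover_knob (a point): Middle of the black knob (18 mm across, 18 mm high) at the centre of the loose aluminium cover, 94 (x) by 174 (y) by 5 mm, 0.22 kg; 14 mm above the cover's underside, 49.5 mm above the bench. Axes as the tool box. It lies in the runners with 3 mm play a side and slides easily. Closed: knob at x = -48 mm of the tool box, pockets hidden. Fully back, at the back wall: +49 mm.
- steel_block_center (a point): Centre of the steel riveting block, 64 (its x) by 22 (y) by 20 mm (z), about 0.21 kg, three dark round dimples of different sizes on top (+z). Starts in one of the three pockets, along the tool box's x, dimples up, its top 1.5 mm below the cover.
- brass_block_center (a point): Centre of a brass block with a dark groove along its top, same size, in another pocket; it stays there.
- nylon_block_center (a point): Centre of a plain white nylon block, same size, in another pocket; it stays there.
- vise: Fixed blue two-rail vise; origin on the bench below the jaws, +x from the sliding to the fixed jaw, y along the jaws. Rails 150 mm long, tops 22 mm above the bench, 42 mm over their outsides. Jaws 40 mm wide (y), tops 44 mm above the bench. The block lies along y on the rails, 12 mm sticking out at each end; beside the rails is free space above 10 mm. Handle low at the -x end.
- vise_bed (a point): Foot of the fixed jaw's face: the middle of its lower edge, at rail height (22 mm above the bench), 20 mm in +x from the vise's origin; axes as the vise. The nipped block's centre is 11 mm to -x and 10 mm above this point.
- vise_jaw (a joint): Gap between the jaw faces in m: 0 shut, 0.036 widest, about 0.022 with the block nipped. Starts 27 to 34 mm open, too narrow for fingers on the block's long sides. The sliding jaw moves against about 4 N of friction and stays where it is left.
- jaw_back (a point): Middle of the back face of the sliding jaw, 10 mm below its top (34 mm above the bench); the jaw is 24 mm thick. Push here towards the vise's +x. Behind it is free space above the rails.
- hammer_grip (a point): Handle of a small hammer lying on the bench, 240 mm long; not needed.
- glue_center (a point): Middle of a standing glue bottle, 40 mm across, 95 mm tall, red cap; not needed.
There are look-alikes about, which are no part of the job. What is meant by the part that bears cover_knob is not red, and is the larger of those in its own colour.

How it is judged:
By the outcome, as a careful person would: the job done as asked, in the order asked, and still so for the second after the job is handed in, with the robot touching nothing.
It also fails if it takes over 62 s, if anything falls off the work surface, if the arm or the gripper's body presses on something with over 40 N, if the wrist force passes 120 N, or if a joint passes its speed limit or range.

## Working session

There is one attempt and no reset: what is moved stays moved. The work goes in short steps, Python scripts to look and compute and a tool call to move; the robot and the scene stay as the last step left them, time stands still between calls to the robot, and variables do not carry over. Pictures are saved under pics/ and viewed, about 8 in all and at most 12, crops included, and the job is handed in when it is done.

Besides the shell and the picture viewer there is one more tool, called after "Call:" as name(argument=value, ...) on one line, values as JSON. drive_tool: Moves the arm, as the interface text tells. Its arguments: {"type":"object","properties":{"plan":{"type":"array"},"squeeze":{"type":"number"}},"required":["plan"]}

```bash
mkdir -p pics; ls; cat > h.py <<'E'
import numpy as np, cv2
from plant import *
from scipy.spatial.transform import Rotation as R
def cam(name):
    s=observe(); c=read_camera(name)
    c["K"]=np.array([[c["fx"],0,c["cx"]],[0,c["fy"],c["cy"]],[0,0,1.]]); c["D"]=np.array(c["dist"],float)
    if "mount" in c:
        T=np.eye(4); r=np.array(s["ee_rot"],float); T[:3,:3]=R.from_euler("xyz",r).as_matrix() if r.size==3 else r; T[:3,3]=s["ee_pos"]
        c["T"]=T@np.array(c["mount"])
    else: c["T"]=np.array(c["cam_to_world"])
    return c
def plane(c,px,z):
    n=cv2.undistortPoints(np.array(px,float).reshape(-1,1,2),c["K"],c["D"]).reshape(-1,2)
    d=np.c_[n,np.ones(len(n))]@c["T"][:3,:3].T; o=c["T"][:3,3]
    return o+d*((z-o[2])/d[:,2])[:,None]
def proj(c,P):
    Ti=np.linalg.inv(c["T"]); return cv2.projectPoints(np.array(P,float).reshape(-1,1,3),cv2.Rodrigues(Ti[:3,:3])[0],Ti[:3,3],c["K"],c["D"])[0].reshape(-1,2)
E
python3 - <<'E'
from h import *
s=observe(); print(s)
for n in ("scene","side","wrist"):
    c=cam(n); cv2.imwrite(f"pics/{n}0.png",c["pixels"]); print(n,c["T"].round(3).tolist(),c["fx"])
E
```

```text
pics
{'t': 0.0, 'joint_positions': array([-1.05572066e-01,  4.91542838e-01,  1.55947544e+00,  8.66107157e-06,
        1.09168288e+00, -1.05609514e-01]), 'joint_velocities': array([-6.73978529e-04,  3.36638598e-04,  1.44356582e-03,  8.28517284e-05,
        8.96260994e-04,  4.79542064e-04]), 'effort': array([-2.53899279e-04, -6.18447447e+01, -2.61596632e+01, -1.41405640e-04,
        4.01603000e-03, -9.44706159e-06]), 'ee_pos': array([6.24778065e-01, 6.55866979e-05, 2.41729167e-01]), 'ee_rot': array([3.02905372, 1.56968779, 3.02908717]), 'force': array([0.44150377, 0.0980956 , 0.87275197]), 'wrist_torque': array([-0.00820103,  0.01130278,  0.01899311]), 'opening': 0.08515610538607427}
scene [[0.171, 0.508, -0.844, 1.497], [0.985, -0.107, 0.135, -0.156], [-0.022, -0.855, -0.519, 0.676], [0.0, 0.0, 0.0, 1.0]] 460.87170975572576
side [[0.988, -0.11, 0.11, 0.368], [-0.155, -0.772, 0.617, -0.831], [0.017, -0.627, -0.779, 1.095], [0.0, 0.0, 0.0, 1.0]] 428.9565741786581
wrist [[1.0, 0.001, -0.002, 0.625], [0.0, -0.96, -0.281, 0.072], [-0.002, 0.281, -0.96, 0.373], [0.0, 0.0, 0.0, 1.0]] 311.5353824663834
```

View pics/scene0.png

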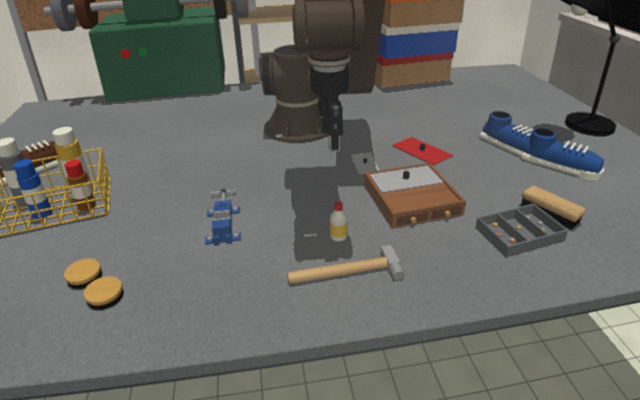

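View pics/side0.png

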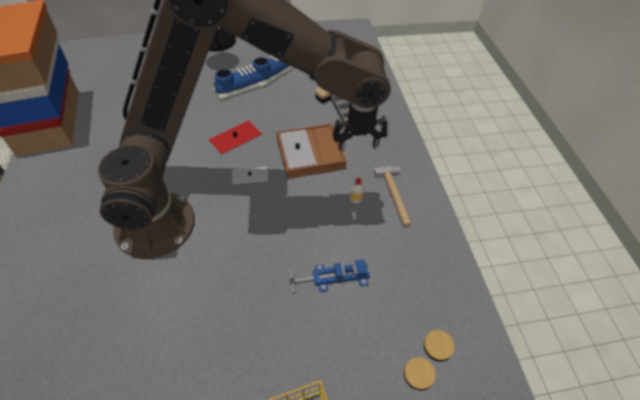

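Scene picture: the tool box is at about (413,195). Its aluminium cover, with the knob at (406,176), lies inside it. There is a red plate at (422,150) and a small grey plate at (365,160). The vise is at (223,218), the glue at (338,222) and the hammer at (345,268). Side picture: box (312,150), knob (297,146), vise (340,275) with its handle at the left, small grey plate (250,173), red plate (235,135).

The cover candidates are the red plate (excluded by colour), the small grey plate (the smaller of its colour) and the large aluminium one in the box, which fits the description. I'll confirm in a crop.

```bash
python3 - <<'E'
from h import *
c=cam("side"); p=c["pixels"]
print("knob",plane(c,[(297,146)],.05).round(3),"smallplate",plane(c,[(250,173)],.01).round(3))
print("box corners",plane(c,[(276,132),(330,124),(346,164),(287,176)],.0415).round(3).tolist())
print("vise ends",plane(c,[(292,281),(315,272),(368,263),(350,268),(370,273)],.03).round(3).tolist())
print("glue",plane(c,[(358,182)],.095).round(3),"hammer",plane(c,[(386,170),(407,222)],.01).round(3).tolist())
c2=cam("scene"); print("knob scene",plane(c2,[(406,176)],.05).round(3), "vise",plane(c2,[(223,190),(223,243)],.02).round(3).tolist())
a=cv2.resize(p[100:200,200:360],None,fx=5,fy=5,interpolation=cv2.INTER_CUBIC)
cv2.imwrite("pics/crop1.png",a)
E
```

```text
knob [[0.478 0.227 0.05 ]] smallplate [[0.308 0.161 0.01 ]]
box corners [[0.413, 0.317, 0.042], [0.612, 0.333, 0.042], [0.631, 0.128, 0.042], [0.429, 0.102, 0.042]]
vise ends [[0.401, -0.273, 0.03], [0.468, -0.254, 0.03], [0.621, -0.248, 0.03], [0.567, -0.256, 0.03], [0.619, -0.28, 0.03]]
glue [[ 0.64  -0.     0.095]] hammer [[0.77, 0.11, 0.01], [0.78, -0.112, 0.01]]
knob scene [[0.483 0.229 0.05 ]] vise [[0.404, -0.26, 0.02], [0.638, -0.257, 0.02]]
```

View pics/crop1.png

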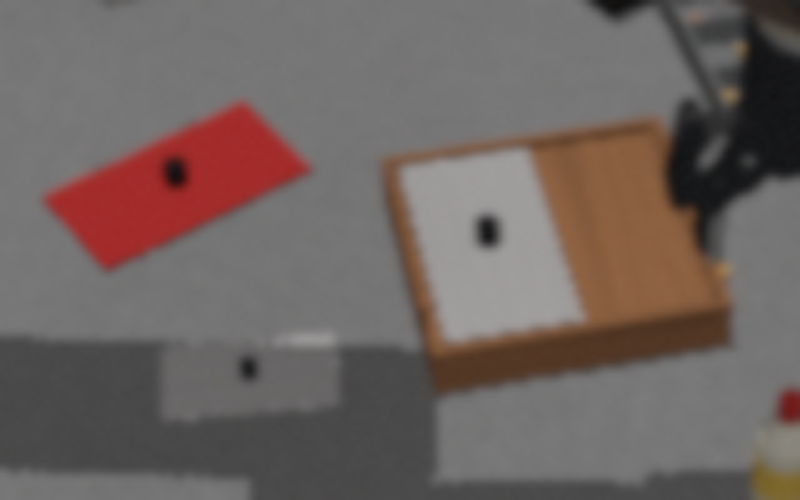

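Confirmed: the large aluminium plate in the box is the cover (knob at side pixel (297,146), about (0.480, 0.228)); the red and small grey plates are decoys. I'll move above the box for a close wrist view.

```bash
cat >> h.py <<'E'
def tool():
    s=observe(); return np.array(s["ee_pos"]), R.from_euler("xyz",s["ee_rot"]).as_matrix()
def down(yaw): # x down, z (jaw dir) at world angle yaw
    z=np.array([np.cos(yaw),np.sin(yaw),0]); x=np.array([0,0,-1.]); return np.c_[x,np.cross(z,x),z]
def go(pos,yaw,p0=None,yaw0=None):
    p,Rm=tool()
    if p0 is not None: p=np.array(p0)
    if yaw0 is not None: Rm=down(yaw0)
    T=down(yaw); rv=np.degrees(R.from_matrix(Rm.T@T).as_rotvec())
    print("shift units tool",(Rm.T@(np.array(pos)-p)/.04).round(3),"turn deg",rv.round(2))
E
python3 - <<'E'
from h import *
p,Rm=tool(); print(Rm.round(3).tolist()); go((.54,.2,.25),0.09); go((.54,.2,.25),0.09+np.pi/2);go((.54,.2,.25),0.09-np.pi/2)
E
```

```text
[[-0.001, 0.0, 1.0], [0.0, 1.0, -0.0], [-1.0, 0.0, -0.001]]
shift units tool [-0.198  4.999 -2.123] turn deg [-5.16 -0.03 -0.  ]
shift units tool [-0.198  4.999 -2.123] turn deg [-9.516e+01 -2.000e-02 -3.000e-02]
shift units tool [-0.198  4.999 -2.123] turn deg [ 8.484e+01 -3.000e-02  2.000e-02]
```

Call:
drive_tool(plan=[-0.05, 1, -0.42, -5, 0, 0, -1, -0.05, 1, -0.42, 0, 0, 0, -1, -0.05, 1, -0.42, 0, 0, 0, -1, -0.05, 1, -0.42, 0, 0, 0, -1, 0, 0.7, -0.42, 0, 0, 0, -1, 0, 0, 0, 0, 0, 0, -1, 0, 0, 0, 0, 0, 0, -1])

```text
t: 1.12
ee_pos: [0.5287, 0.1814, 0.2504]
ee_rot: [-0.282, 1.57, -0.194]
force: [-0.0, 0.1, -0.3]
opening: 0.0854
```

```bash
python3 - <<'E'
from h import *
p,Rm=tool(); print(p.round(4),Rm.round(3).tolist())
c=cam("wrist"); cv2.imwrite("pics/w1.png",c["pixels"])
E
```

```text
[0.5287 0.1814 0.2504] [[0.0, -0.087, 0.996], [-0.0, 0.996, 0.087], [-1.0, -0.0, 0.0]]
```

View pics/w1.png

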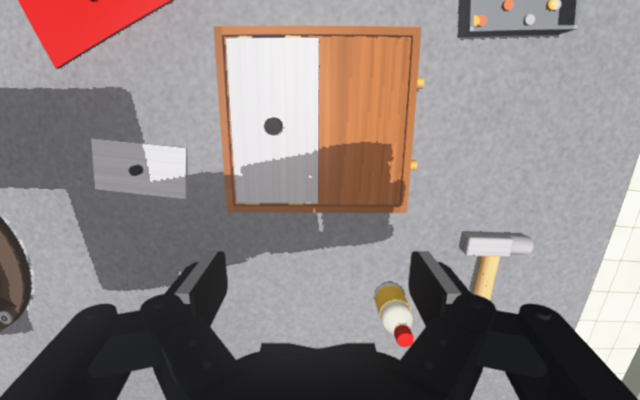

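Wrist view: box outline corners about (216,27), (421,28), (407,212), (228,212); cover closed on the left with the knob at (273,126). Measuring now.

```bash
cat >> h.py <<'E'
def fitbox(c,z=.0415,roi=None):
    hsv=cv2.cvtColor(c["pixels"],cv2.COLOR_BGR2HSV)
    m=cv2.inRange(hsv,(4,90,30),(18,255,255))
    m=cv2.morphologyEx(m,cv2.MORPH_OPEN,np.ones((3,3)))
    if roi: q=np.zeros_like(m); x0,y0,x1,y1=roi; q[y0:y1,x0:x1]=m[y0:y1,x0:x1]; m=q
    k=max(cv2.findContours(m,cv2.RETR_EXTERNAL,cv2.CHAIN_APPROX_NONE)[0],key=cv2.contourArea)
    h=cv2.convexHull(k).reshape(-1,2); w=plane(c,h,z)[:,:2]
    r=cv2.minAreaRect((w*1000).astype(np.float32)); return h,r,cv2.approxPolyDP(cv2.convexHull(k),6,True).reshape(-1,2)
E
python3 - <<'E'
from h import *
c=cam("wrist"); h,r,a=fitbox(c,roi=(180,0,440,240)); print("rect mm",r); print(a.tolist()); w=plane(c,a,.0415);print(w.round(4).tolist())
g=cv2.cvtColor(c["pixels"],cv2.COLOR_BGR2GRAY); m=(g<70).astype(np.uint8)[110:145,255:292]
k=cv2.connectedComponentsWithStats(m); print(k[2],k[3])
i=1+np.argmax(k[2][1:,4]); px=k[3][i]+[255,110]; print("knob px",px,"top",plane(c,[px],.0585).round(4),"mid",plane(c,[px],.05).round(4))
E
```

```text
rect mm ((523.7330932617188, 235.9856719970703), (209.10633850097656, 195.19561767578125), 4.863948345184326)
[[420, 27], [405, 212], [227, 211], [214, 27]]
[[0.6173, 0.3415, 0.0415], [0.6329, 0.1475, 0.0415], [0.428, 0.1308, 0.0415], [0.4122, 0.3236, 0.0415]]
[[   0    0   37   35 1295]] [[18. 17.]]Traceback (most recent call last):
  File "<stdin>", line 5, in <module>
    return _wrapfunc(a, 'argmax', axis=axis, out=out, **kwds)
    return bound(*args, **kwds)
ValueError: attempt to get argmax of an empty sequence
```

```bash
python3 - <<'E'
from h import *
c=cam("wrist"); g=cv2.cvtColor(c["pixels"],cv2.COLOR_BGR2GRAY); q=g[110:145,255:292]; print(q.min(),q.max())
_,m=cv2.threshold(q,0,255,cv2.THRESH_BINARY_INV+cv2.THRESH_OTSU); k=cv2.connectedComponentsWithStats(m); i=1+np.argmax(k[2][1:,4]); px=k[3][i]+[255,110]; print(k[2][i]); print("knob px",px,"top",plane(c,[px],.0585).round(4),"mid",plane(c,[px],.05).round(4))
go((.476,.232,.10),.085); go((.476,.232,.057),.085)
E
```

```text
75 241
[  9   7  19  18 273]
knob px [272.99267399 125.54945055] top [[0.4788 0.2324 0.0585]] mid [[0.4776 0.2319 0.05  ]]
shift units tool [ 3.755  1.388 -1.207] turn deg [0.07 0.   0.01]
shift units tool [ 4.83   1.388 -1.207] turn deg [0.07 0.   0.01]
```

Call:
drive_tool(plan=[0, 0.69, -0.59, 0, 0, 0, 0.4, 0, 0.7, -0.59, 0, 0, 0, 0.4, 1, 0, 0, 0, 0, 0, 0.4, 1, 0, 0, 0, 0, 0, 0.4, 1, 0, 0, 0, 0, 0, 0.4, 1, 0, 0, 0, 0, 0, 0.4, 0.55, 0, 0, 0, 0, 0, 0.4, 0, 0, 0, 0, 0, 0, 0.4, 0, 0, 0, 0, 0, 0, 0.4])

```text
t: 2.4
ee_pos: [0.4771, 0.2327, 0.0691]
ee_rot: [0.195, 1.57, 0.282]
force: [0.1, -0.6, -0.0]
opening: 0.0258
```

```bash
python3 - <<'E'
from h import *
p,Rm=tool(); print(p.round(4)); go((.477,.232,.057),.085)
c=cam("wrist"); cv2.imwrite("pics/w2.png",c["pixels"])
E
```

```text
[0.4771 0.2327 0.0691]
shift units tool [ 0.301 -0.017 -0.005] turn deg [ 0.1   0.06 -0.01]
```

View pics/w2.png

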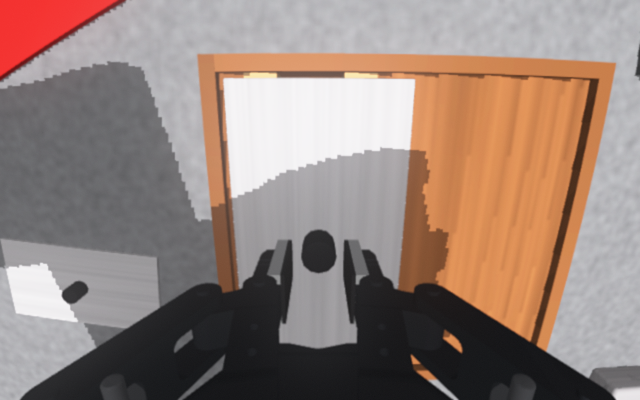

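Call:
drive_tool(plan=[0.3, 0, 0, 0, 0, 0, 0.4, 0, 0, 0, 0, 0, 0, 0.6, 0, 0, 0, 0, 0, 0, 0.6, 0, 0, 0, 0, 0, 0, 0.6, 0, 0, 0.3, 0, 0, 0, 0.6, 0, 0, 0.4, 0, 0, 0, 0.6, 0, 0, 0.4, 0, 0, 0, 0.6, 0, 0, 0.4, 0, 0, 0, 0.6, 0, 0, 0.4, 0, 0, 0, 0.6, 0, 0, 0.3, 0, 0, 0, 0.6, 0, 0, 0.1, 0, 0, 0, 0.6, 0, 0, 0.05, 0, 0, 0, 0.6, 0, 0, 0, 0, 0, 0, 0.6], squeeze=20)

```text
t: 4.08
ee_pos: [0.5699, 0.2411, 0.0563]
ee_rot: [-2.71, 1.571, -2.622]
force: [-0.4, 0.5, -2.2]
opening: 0.0171
```

```bash
python3 - <<'E'
from h import *
p,Rm=tool(); d=p[:2]-[.5237,.236]; a=.085; print(p.round(4),"box xy",d@[np.cos(a),np.sin(a)],d@[-np.sin(a),np.cos(a)])
c=cam("scene"); print(proj(c,[p])); cv2.imwrite("pics/s1.png",cv2.resize(c["pixels"][130:250,330:490],None,fx=5,fy=5))
E
```

```text
[0.5699 0.2411 0.0563] box xy 0.04647033502506798 0.0011362313940230296
[[421.94771198 190.34661778]]
```

Call:
drive_tool(plan=[0, 0, 0.06, 0, 0, 0, 0.6, 0, 0, 0.04, 0, 0, 0, 0.6, 0, 0, 0, 0, 0, 0, 0.6])

```text
t: 4.5
ee_pos: [0.5719, 0.2413, 0.056]
ee_rot: [-3.01, 1.566, -2.923]
force: [-9.5, -0.3, 2.9]
opening: 0.0173
```

Call:
drive_tool(plan=[0, 0, -0.02, 0, 0, 0, 0.2, 0, 0, 0, 0, 0, 0, 0.1, 0, 0, 0, 0, 0, 0, 0.1, -0.5, 0, 0, 0, 0, 0, 0.1, -1, 0, 0, 0, 0, 0, 0.1, -1, -0.6, -0.9, 0, 0, 0, -0.3, -1, -0.6, -0.9, 0, 0, 0, -0.3, 0, 0, 0, 0, 0, 0, -0.3, 0, 0, 0, 0, 0, 0, -0.3])

```text
t: 5.62
ee_pos: [0.5063, 0.1874, 0.1963]
ee_rot: [0.155, 1.57, 0.242]
force: [-0.2, 0.9, -0.6]
opening: 0.0551
```

```bash
python3 - <<'E'
from h import *
p,Rm=tool(); print(p.round(4))
c=cam("wrist"); cv2.imwrite("pics/w3.png",c["pixels"])
E
```

```text
[0.5063 0.1874 0.1963]
```

View pics/w3.png

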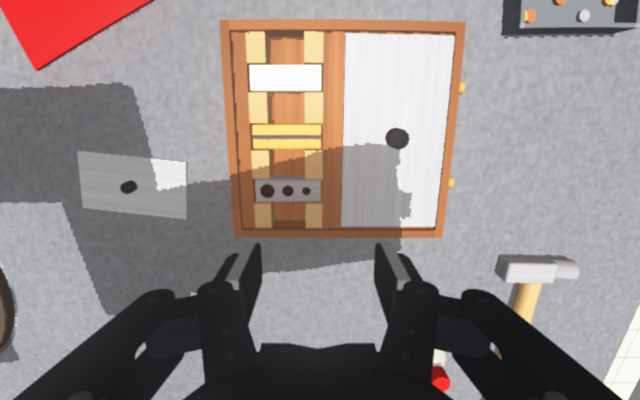

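Wrist view: white nylon at (285,78), grooved brass at (286,137), steel block with three dimples at (288,190), so it is in the -y pocket. The cover (knob at (397,138)) is fully back against the right wall.

```bash
python3 - <<'E'
from h import *
c=cam("wrist"); hsv=cv2.cvtColor(c["pixels"],cv2.COLOR_BGR2HSV)
m=cv2.inRange(hsv,(0,0,0),(180,75,255)); q=np.zeros_like(m); q[172:208,248:328]=m[172:208,248:328]
q=cv2.morphologyEx(q,cv2.MORPH_OPEN,np.ones((5,5)))
k=max(cv2.findContours(q,cv2.RETR_EXTERNAL,cv2.CHAIN_APPROX_NONE)[0],key=cv2.contourArea)
w=(plane(c,cv2.convexHull(k).reshape(-1,2),.034)[:,:2]*1000).astype(np.float32); r=cv2.minAreaRect(w); print(r, cv2.boundingRect(k))
h,b,a=fitbox(c,roi=(180,0,475,250)); print("box",b)
for o in ((.5237,.236),np.array(b[0])/1000):
  d=np.array(r[0])/1000-o; a=.085; print("in box",d@[np.cos(a),np.sin(a)],d@[-np.sin(a),np.cos(a)])
kn=plane(c,[(397,138)],.0585)[0]; d=kn[:2]-[.5237,.236]; print("knob",kn, d@[np.cos(a),np.sin(a)])
print(observe()["joint_positions"])
x,y=np.array(r[0])/1000
go((x,y,.10),.085-np.pi/2)
E
```

```text
((476.92364501953125, 181.68963623046875), (63.61623764038086, 24.048847198486328), 5.04905366897583) (255, 177, 66, 25)
box ((523.1873779296875, 236.09103393554688), (208.2322540283203, 195.2929229736328), 4.834238052368164)
in box -0.05121830114958237 -0.05014308153063917
in box -0.05071525838198527 -0.05027730722997031
knob [0.56926956 0.24131635 0.0585    ] 0.04585638702808144
[ 2.32501986e-01  4.26833673e-01  1.82181778e+00 -2.71342776e-05
  8.93929729e-01  1.45070567e-01]
shift units tool [ 2.384 -0.082 -0.74 ] turn deg [ 9.014e+01 -4.000e-02  5.000e-02]
```

Call:
drive_tool(plan=[0, -0.1, -0.74, 10, 0, 0, 0.1, 0.3, 0, 0, 10, 0, 0, 0.1, 0.3, 0, 0, 10, 0, 0, 0.1, 0.3, 0, 0, 10, 0, 0, 0.1, 0.3, 0, 0, 10, 0, 0, 0.1, 0.3, 0, 0, 10, 0, 0, 0.1, 0.3, 0, 0, 10, 0, 0, 0.1, 0.3, 0, 0, 10, 0, 0, 0.1, 0.3, 0, 0, 10.1, 0, 0, 0.1, 0, 0, 0, 0, 0, 0, 0.1, 0, 0, 0, 0, 0, 0, 0.1])

```text
t: 7.1
ee_pos: [0.4768, 0.1809, 0.1]
ee_rot: [-1.381, 1.57, -2.862]
force: [-0.2, 0.4, -0.2]
opening: 0.0384
```

```bash
python3 - <<'E'
from h import *
p,Rm=tool(); print(p.round(4),observe()["joint_positions"].round(2)); go((.477,.181,.031),.085-np.pi/2)
c=cam("wrist"); cv2.imwrite("pics/w4.png",c["pixels"])
E
```

```text
[0.4768 0.1809 0.1   ] [ 0.23  0.53  1.98 -0.    0.63  1.71]
shift units tool [ 1.725  0.006 -0.002] turn deg [0.27 0.01 0.03]
```

View pics/w4.png

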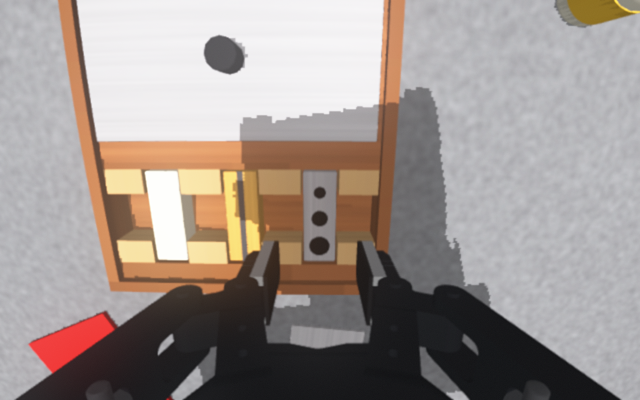

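Wrist view: steel block at (320,217) sits centred between the finger pads (265 and 372), brass clear to the left. Descending.

Call:
drive_tool(plan=[0.8, 0, 0, 0, 0, 0, 0.1, 0.6, 0, 0, 0, 0, 0, 0.1, 0.3, 0, 0, 0, 0, 0, 0.1, 0, 0, 0, 0, 0, 0, 0.1, 0, 0, 0, 0, 0, 0, 0.1])

```text
t: 7.78
ee_pos: [0.477, 0.1808, 0.0331]
ee_rot: [1.697, 1.57, 0.212]
force: [0.0, 0.5, -0.1]
opening: 0.0382
```

Call:
drive_tool(plan=[0, 0, 0, 0, 0, 0, 0.4, 0, 0, 0, 0, 0, 0, 0.8, 0, 0, 0, 0, 0, 0, 0.8, 0, 0, 0, 0, 0, 0, 0.8, 0, 0, 0, 0, 0, 0, 0.8], squeeze=45)

```text
t: 8.4
ee_pos: [0.477, 0.1808, 0.0333]
ee_rot: [1.705, 1.569, 0.22]
force: [-1.9, -0.1, 6.8]
opening: 0.0209
```

Call:
drive_tool(plan=[-0.2, 0, 0, 0, 0, 0, 0.8, -0.3, 0, 0, 0, 0, 0, 0.8, -0.5, 0, 0, 0, 0, 0, 0.8, -0.8, 0, 0, 0, 0, 0, 0.8, -0.7, 0, 0, 0, 0, 0, 0.8, 0, 0, 0, 0, 0, 0, 0.8])

```text
t: 9.15
ee_pos: [0.4773, 0.1809, 0.1345]
ee_rot: [1.714, 1.567, 0.229]
force: [0.4, -0.9, -2.1]
opening: 0.0206
```

```bash
python3 - <<'E'
from h import *
p,Rm=tool(); print(p.round(4)); go((.50,-.08,p[2]),0); go((.50,-.08,p[2]),.085-np.pi/2)
c=cam("wrist"); cv2.imwrite("pics/w5.png",c["pixels"])
E
```

```text
[0.4773 0.1809 0.1345]
shift units tool [-4.000e-03  7.000e-03  6.547e+00] turn deg [-85.1    0.15  -0.22]
shift units tool [-4.000e-03  7.000e-03  6.547e+00] turn deg [ 0.03 -0.03 -0.24]
```

View pics/w5.png

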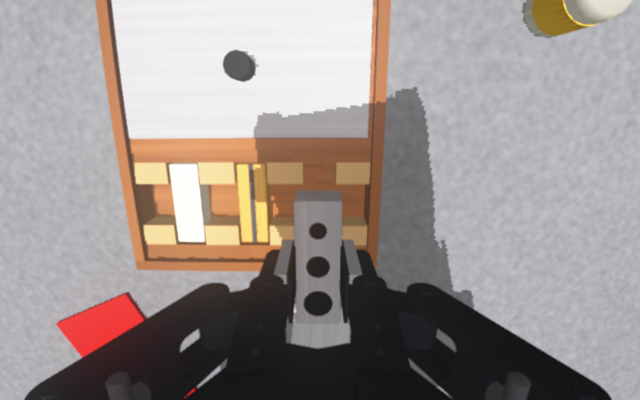

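Wrist view: steel block held upright-side-up at (318,260), dimples up; brass (252,203) and nylon (187,203) still in pockets. Moving over to the bench spot and turning.

Call:
drive_tool(plan=[0, 0, 0.5, 0, 0, 0, 0.8, 0, 0, 1, 0, 0, 0, 0.8, 0, 0, 1, 0, 0, 0, 0.8, 0, 0, 1, 0, 0, 0, 0.8, 0, 0, 1, 0, 0, 0, 0.8, 0, 0, 1, 0, 0, 0, 0.8, 0, 0, 1, -8, 0, 0, 0.8, 0, 0, 0, -10.5, 0, 0, 0.8, 0, 0, 0, -10.5, 0, 0, 0.8, 0, 0, 0, -10.5, 0, 0, 0.8, 0, 0, 0, -10.5, 0, 0, 0.8, 0, 0, 0, -10.5, 0, 0, 0.8, 0, 0, 0, -10.5, 0, 0, 0.8, 0, 0, 0, -10.5, 0, 0, 0.8, 0, 0, 0, -3.5, 0, 0, 0.8, 0, 0, 0, 0, 0, 0, 0.8])

```text
t: 11.2
ee_pos: [0.4984, -0.0783, 0.1314]
ee_rot: [2.853, 1.569, 2.851]
force: [0.6, 0.2, -2.2]
opening: 0.0208
```

```bash
python3 - <<'E'
from h import *
p,Rm=tool(); print(p.round(4)); go((p[0],p[1],.025),0)
c=cam("wrist"); cv2.imwrite("pics/w6.png",c["pixels"]); a=cv2.resize(c["pixels"],None,fx=1.25,fy=1.25)
c=cam("side"); b=cv2.resize(c["pixels"][230:310,270:390],None,fx=1.2,fy=1.2)
hsv=cv2.cvtColor(c["pixels"],cv2.COLOR_BGR2HSV); cv2.imwrite("pics/w6b.png",a)
E
```

```text
[ 0.4984 -0.0783  0.1314]
shift units tool [ 2.66e+00 -1.00e-03  4.00e-03] turn deg [-0.13 -0.09 -0.03]
```

View pics/w6b.png

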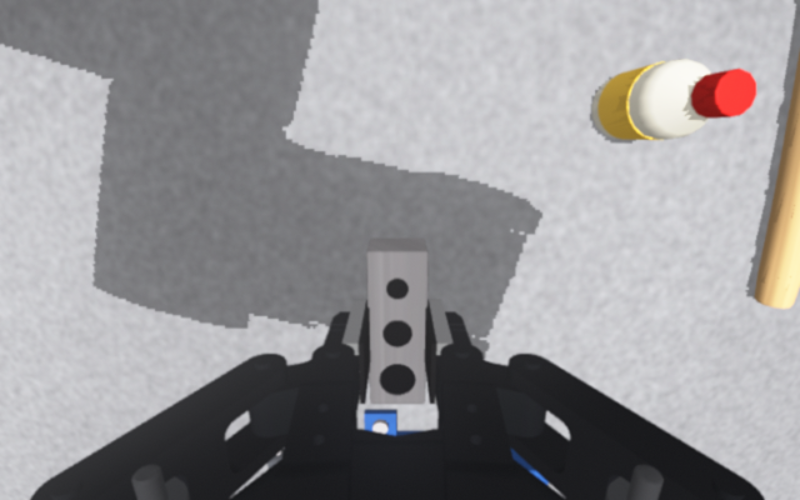

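Wrist view: the block hangs level over clear bench, glue (685,98) and hammer at the right well away; the vise just shows below the gripper. Setting it down.

Call:
drive_tool(plan=[0.8, 0, 0, 0, 0, 0, 0.8, 0.9, 0, 0, 0, 0, 0, 0.8, 0.6, 0, 0, 0, 0, 0, 0.8, 0.3, 0, 0, 0, 0, 0, 0.8, 0.08, 0, 0, 0, 0, 0, 0.8, 0, 0, 0, 0, 0, 0, 0.8, 0, 0, 0, 0, 0, 0, 0.8])

```text
t: 12.18
ee_pos: [0.4992, -0.0784, 0.0259]
ee_rot: [-0.265, 1.569, -0.267]
force: [0.1, -0.1, -1.8]
opening: 0.0206
```

Call:
drive_tool(plan=[0.08, 0, 0, 0, 0, 0, 0.8, 0.05, 0, 0, 0, 0, 0, 0.8, 0.03, 0, 0, 0, 0, 0, 0.8, 0, 0, 0, 0, 0, 0, 0.8])

```text
t: 12.68
ee_pos: [0.4989, -0.0784, 0.0192]
ee_rot: [-0.292, 1.57, -0.294]
force: [-2.5, 0.3, 7.3]
opening: 0.021
```

Call:
drive_tool(plan=[0, 0, 0, 0, 0, 0, 0.3, 0, 0, 0, 0, 0, 0, 0.2, 0, 0, 0, 0, 0, 0, 0.2, -0.5, 0, 0, 0, 0, 0, 0.2, -1, 0, 0, 0, 0, 0, 0.2, -1, 0, 0, 10, 0, 0, -1, -0.5, 0, 0, 10, 0, 0, -1, 0, 0, 0, 10, 0, 0, -1, 0, 0, 0, 10, 0, 0, -1, 0, 0, 0, 10, 0, 0, -1, 0, 0, 0, 10, 0, 0, -1, 0, 0, 0, 10, 0, 0, -1, 0, 0, 0, 10, 0, 0, -1, 0, 0, 0, 10, 0, 0, -1, 0, 0, 0, 0, 0, 0, -1, 0, 0, 0, 0, 0, 0, -1])

```text
t: 14.68
ee_pos: [0.4989, -0.0784, 0.1387]
ee_rot: [2.005, 1.571, 0.436]
force: [-0.3, 0.1, 0.1]
opening: 0.0853
```

```bash
python3 - <<'E'
from h import *
p,Rm=tool(); print(p.round(4),Rm.round(3).tolist(),observe()["joint_positions"].round(2)); 
c=cam("wrist"); cv2.imwrite("pics/w7.png",c["pixels"])
E
```

```text
[ 0.4989 -0.0784  0.1387] [[0.0, 1.0, 0.002], [0.0, 0.002, -1.0], [-1.0, 0.0, -0.0]] [-0.29  0.47  1.96  0.    0.72  1.28]
```

View pics/w7.png

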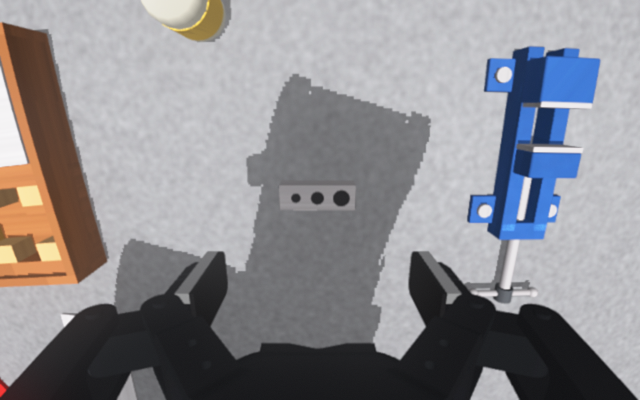

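Wrist view: the block lies on the bench at (317,197), dimples up; vise at the right with fixed jaw face strip about (558,105) and sliding jaw strip about (550,148), handle at (503,292). Measuring both.

```bash
python3 - <<'E'
from h import *
c=cam("wrist"); im=c["pixels"]; g=cv2.cvtColor(im,cv2.COLOR_BGR2GRAY)
q=g[175:222,265:370]; t,m=cv2.threshold(q,0,255,cv2.THRESH_BINARY+cv2.THRESH_OTSU)
sat=cv2.cvtColor(im,cv2.COLOR_BGR2HSV)
# dimples
d=(q<60).astype(np.uint8); k=cv2.connectedComponentsWithStats(d)
for i in range(1,len(k[2])):
    if k[2][i,4]>20: print("dimple",k[2][i,4],(k[3][i]+[265,175]).round(1),plane(c,[k[3][i]+[265,175]],.020).round(4))
m=cv2.morphologyEx(((q>105)).astype(np.uint8),cv2.MORPH_CLOSE,np.ones((5,5)))
print("q levels",np.percentile(q,[5,25,50,75,95]),t)
k=cv2.findContours(m,cv2.RETR_EXTERNAL,cv2.CHAIN_APPROX_NONE)[0]; k=max(k,key=cv2.contourArea)
print("block bbox",cv2.boundingRect(k)); r=cv2.minAreaRect((plane(c,k.reshape(-1,2)+[265,175],.020)[:,:2]*1000).astype(np.float32)); print(r)
# vise
hsv=sat[40:245,460:610]; b=cv2.inRange(hsv,(100,110,20),(130,255,255))
for name,(x0,y0,x1,y1) in dict(fixed=(515,95,602,115),slid=(508,138,592,158)).items():
    s=sat[y0:y1,x0:x1]; w=((s[...,1]<60)&(s[...,2]>120)).astype(np.uint8)
    # only keep strips adjacent blue: print columns range per row
    for y in range(y0,y1):
        rr=np.where(w[y-y0])[0]; 
        if len(rr): print(name,y,"n",len(rr),rr.min()+x0,rr.max()+x0)
E
```

```text
dimple 172 [340.9 197.8] [[ 0.4987 -0.0977  0.02  ]]
dimple 97 [317.  197.8] [[ 0.4987 -0.0777  0.02  ]]
dimple 44 [295.4 197.9] [[ 0.4986 -0.0597  0.02  ]]
q levels [ 45. 114. 118. 139. 148.] 86.0
block bbox (0, 0, 105, 47)
((498.08184814453125, -77.72645568847656), (40.025474548339844, 88.87683868408203), 0.09362678229808807)
fixed 95 n 8 594 601
fixed 96 n 8 594 601
fixed 97 n 8 594 601
fixed 98 n 8 594 601
fixed 99 n 8 594 601
fixed 100 n 9 593 601
fixed 101 n 20 542 601
fixed 102 n 50 540 601
fixed 103 n 62 540 601
fixed 104 n 62 540 601
fixed 105 n 62 540 601
fixed 106 n 62 540 601
fixed 107 n 63 536 601
fixed 108 n 35 536 601
fixed 109 n 34 536 601
fixed 110 n 35 535 601
fixed 111 n 36 535 601
fixed 112 n 36 535 601
fixed 113 n 35 535 601
fixed 114 n 35 535 601
slid 138 n 27 565 591
slid 139 n 28 564 591
slid 140 n 29 531 591
slid 141 n 28 564 591
slid 142 n 28 564 591
slid 143 n 29 563 591
slid 144 n 29 563 591
slid 145 n 27 565 591
slid 146 n 58 534 591
slid 147 n 59 533 591
slid 148 n 59 533 591
slid 149 n 59 533 591
slid 150 n 60 532 591
slid 151 n 60 532 591
slid 152 n 52 540 591
slid 153 n 11 581 591
slid 154 n 11 581 591
slid 155 n 11 581 591
slid 156 n 11 581 591
slid 157 n 11 581 591
```

Call:
drive_tool(plan=[0, 0.3, 0.9, 0, 0, 0, -1, 0, 0.3, 0.9, 0, 0, 0, -1, 0, 0.3, 0.9, 0, 0, 0, -1, 0, 0.3, 0.9, 0, 0, 0, -1, 0, 0.3, 0.9, 0, 0, 0, -1, 0, 0, 0, 0, 0, 0, -1, 0, 0, 0, 0, 0, 0, -1])

```text
t: 15.65
ee_pos: [0.5581, -0.258, 0.1384]
ee_rot: [-2.244, 1.57, 2.467]
force: [-0.6, 0.1, -1.0]
opening: 0.085
```

```bash
python3 - <<'E'
from h import *
p,Rm=tool(); print(p.round(4))
c=cam("wrist"); im=c["pixels"]; cv2.imwrite("pics/w8.png",im); np.save("w8.npy",dict(T=c["T"],K=c["K"],D=c["D"]),allow_pickle=True)
cv2.imwrite("pics/w8c.png",cv2.resize(im[60:330,190:450],None,fx=2.2,fy=2.2,interpolation=cv2.INTER_CUBIC))
E
```

```text
[ 0.5581 -0.258   0.1384]
```

View pics/w8c.png

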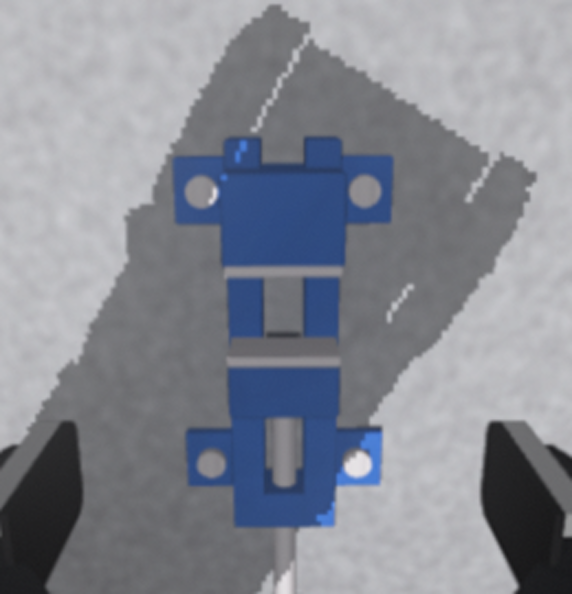

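Picture: vise straight below; fixed jaw strip at crop rows 266–278 (face edge at 278), sliding jaw strip's top edge at about row 356, jaw columns 228–343, gap clear.

```bash
python3 - <<'E'
from h import *
im=cv2.imread("pics/w8.png"); c=np.load("w8.npy",allow_pickle=True).item()
g=im.astype(float); s=(g[...,0]-g[...,2])  # blue-red
def cross(v,y0,lv):
    r=[]
    for i in range(len(v)-1):
        if (v[i]-lv)*(v[i+1]-lv)<0: r.append(round(y0+i+(lv-v[i])/(v[i+1]-v[i]),2))
    return r
for x in (297,302,307,331,336,341): print(x,"fix",cross(s[172:195,x],172,40),"slid",cross(s[205:235,x],205,40),"gray",im[208:232:1,x,2].tolist())
for y in (182,184,186,221,223,225):
    print(y,im[y,286:350,2].tolist()[:12],im[y,335:352,2].tolist())
print("px->world fixed",plane(c,[(291.8,186.4),(345.9,186.4)],.044).round(4).tolist(),"slid",plane(c,[(293.6,221),(344.5,221)],.044).round(4).tolist())
# outer edges of jaws in y (blue body)
for y in (150,160,170,235,240,245): 
    xs=np.where(s[y]>50)[0]; xs=xs[(xs>285)&(xs<352)]; print(y,xs.min(),xs.max(),plane(c,[(xs.min()-.5,y),(xs.max()+.5,y)],.044).round(4).tolist())
E
```

```text
297 fix [np.float64(180.54), np.float64(185.93)] slid [np.float64(212.88), np.float64(226.73)] gray [48, 50, 49, 48, 57, 81, 100, 102, 102, 103, 104, 104, 104, 107, 126, 142, 146, 143, 116, 75, 50, 47, 49, 47]
302 fix [np.float64(180.54), np.float64(185.9)] slid [np.float64(212.89), np.float64(226.74)] gray [48, 49, 47, 49, 54, 82, 99, 103, 102, 102, 104, 104, 104, 108, 125, 140, 147, 143, 117, 75, 51, 48, 48, 48]
307 fix [np.float64(180.34), np.float64(185.9)] slid [np.float64(212.94), np.float64(226.72)] gray [48, 48, 47, 47, 55, 79, 99, 102, 101, 103, 103, 103, 104, 107, 124, 140, 145, 142, 115, 75, 50, 47, 48, 47]
331 fix [np.float64(180.41), np.float64(185.62)] slid [np.float64(212.73), np.float64(226.73)] gray [47, 49, 47, 50, 59, 82, 99, 101, 102, 103, 102, 103, 105, 112, 129, 142, 145, 141, 112, 72, 49, 47, 48, 49]
336 fix [np.float64(180.35), np.float64(185.62)] slid [np.float64(212.74), np.float64(226.71)] gray [50, 49, 49, 48, 59, 83, 99, 101, 101, 102, 103, 103, 105, 112, 128, 141, 145, 140, 112, 72, 49, 48, 49, 49]
341 fix [np.float64(180.38), np.float64(185.64)] slid [n
[... 859 characters left out ...]
117, 113, 113, 115, 115, 116, 117]
225 [113, 113, 112, 112, 110, 109, 112, 128, 139, 144, 143, 143] [140, 140, 140, 141, 140, 141, 140, 140, 137, 129, 118, 114, 114, 114, 115, 116, 117]
px->world fixed [[0.5737, -0.2386, 0.044], [0.5737, -0.2789, 0.044]] slid [[0.5462, -0.2393, 0.044], [0.5462, -0.2785, 0.044]]
150 289 348 [[0.6008, -0.2368, 0.044], [0.6007, -0.2801, 0.044]]
160 286 351 [[0.5935, -0.2344, 0.044], [0.5935, -0.2825, 0.044]]
170 291 346 [[0.5861, -0.2379, 0.044], [0.5861, -0.2791, 0.044]]
235 294 343 [[0.5346, -0.2389, 0.044], [0.5346, -0.278, 0.044]]
240 294 343 [[0.5304, -0.2388, 0.044], [0.5303, -0.2781, 0.044]]
245 295 343 [[0.5261, -0.2395, 0.044], [0.526, -0.2782, 0.044]]
```

```bash
python3 - <<'E'
from h import *
c=cam("wrist"); M=np.array(c["mount"]); 
n=cv2.undistortPoints(np.array([[226.4,251.8],[409.5,251.8]]).reshape(-1,1,2),c["K"],c["D"]).reshape(-1,2)
d=np.c_[n,np.ones(2)]@M[:3,:3].T; o=M[:3,3]
for i in (0,1):
    for zz in (.0425,): print("tip tool",o+d[i]*((np.sign(d[i,2])*zz-o[2])/d[i,2]))
go((.4988,-.0777,.05),-np.pi/2)
E
```

```text
tip tool [-0.00038455  0.0077489  -0.0425    ]
tip tool [3.58940835e-05 7.54642664e-03 4.25000000e-02]
shift units tool [ 2.221 -1.489 -4.494] turn deg [-0.03 -0.02  0.02]
```

Call:
drive_tool(plan=[0, -0.3, -0.9, 0, 0, 0, -1, 0, -0.3, -0.9, 0, 0, 0, -1, 0, -0.3, -0.9, 0, 0, 0, -1, 0, -0.3, -0.9, 0, 0, 0, -1, 0, -0.29, -0.89, 0, 0, 0, -1, 1, 0, 0, 0, 0, 0, -1, 1, 0, 0, 0, 0, 0, -1, 0.4, 0, 0, 0, 0, 0, -1, 0, 0, 0, 0, 0, 0, -1, 0, 0, 0, 0, 0, 0, -1])

```text
t: 17.0
ee_pos: [0.4998, -0.0789, 0.0438]
ee_rot: [1.297, 1.569, -0.275]
force: [-0.8, 0.4, 0.2]
opening: 0.0856
```

```bash
python3 - <<'E'
from h import *
p,Rm=tool(); print(p.round(4)); go((.4988,-.0777,.009),-np.pi/2)
c=cam("wrist"); g=cv2.cvtColor(c["pixels"],cv2.COLOR_BGR2GRAY); cv2.imwrite("pics/w9.png",c["pixels"])
pc=proj(c,[(.4988,-.0777,.02)])[0]; x,y=pc.astype(int); q=g[y-60:y+60,x-120:x+120]
k=cv2.connectedComponentsWithStats((q<60).astype(np.uint8)); print(pc)
for i in range(1,len(k[2])):
    if 40<k[2][i,4]<900: print(k[2][i],plane(c,[k[3][i]+[x-120,y-60]],.02).round(4))
E
```

```text
[ 0.4998 -0.0789  0.0438]
shift units tool [ 0.87  -0.025 -0.029] turn deg [-0.1   0.02 -0.08]
[315.84945001 247.12210126]
[146  50  24  21 414] [[ 0.4988 -0.0976  0.02  ]]
[112  52  18  17 244] [[ 0.4988 -0.0776  0.02  ]]
[ 82  55  12  11 113] [[ 0.4989 -0.0596  0.02  ]]
```

Call:
drive_tool(plan=[0.4, -0.02, -0.03, 0, 0, 0, -1, 0.3, 0, 0, 0, 0, 0, -1, 0.15, 0, 0, 0, 0, 0, -1, 0, 0, 0, 0, 0, 0, -1, 0, 0, 0, 0, 0, 0, -0.7, 0, 0, 0, 0, 0, 0, -0.4, 0, 0, 0, 0, 0, 0, -0.2, 0, 0, 0, 0, 0, 0, -0.2, 0, 0, 0, 0, 0, 0, -0.2], squeeze=45)

```text
t: 18.18
ee_pos: [0.4987, -0.0777, 0.0094]
ee_rot: [1.289, 1.57, -0.283]
force: [-1.4, 0.2, 6.2]
opening: 0.0633
```

Call:
drive_tool(plan=[-0.2, 0, 0, 0, 0, 0, -0.2, -0.4, 0, 0, 0, 0, 0, -0.2, -0.7, 0, 0, 0, 0, 0, -0.2, -0.7, 0, 0, 0, 0, 0, -0.2, 0, 0.3, 0.9, 0, 0, 0, -0.2, 0, 0.3, 0.9, 0, 0, 0, -0.2, 0, 0.3, 0.9, 0, 0, 0, -0.2, 0, 0.3, 0.9, 0, 0, 0, -0.2, 0, 0.3, 0.9, 0, 0, 0, -0.2, 0, 0, 0, 0.5, 0, 0, -0.2, 0, 0, 0, 0, 0, 0, -0.2, 0, 0, 0, 0, 0, 0, -0.2])

```text
t: 19.68
ee_pos: [0.5579, -0.2568, 0.0891]
ee_rot: [-2.376, 1.571, 2.327]
force: [-0.2, 0.3, -2.8]
opening: 0.0628
```

```bash
python3 - <<'E'
from h import *
p,Rm=tool(); print(p.round(4)); go((.560,-.2587,.034),-np.pi/2+.008)
c=cam("wrist"); cv2.imwrite("pics/w10.png",c["pixels"]); g=cv2.cvtColor(c["pixels"],cv2.COLOR_BGR2GRAY)
zt=p[2]-.0094+.02; pc=proj(c,[(p[0],p[1],zt)])[0]; x,y=pc.astype(int); q=g[y-40:y+40,x-120:x+120]
k=cv2.connectedComponentsWithStats((q<60).astype(np.uint8)); print(pc,zt)
for i in range(1,len(k[2])):
    if 30<k[2][i,4]<1500: print(k[2][i],(plane(c,[k[3][i]+[x-120,y-40]],zt)-p).round(4))
E
```

```text
[ 0.5579 -0.2568  0.0891]
shift units tool [1.378 0.052 0.048] turn deg [-1.01 -0.01  0.01]
[318.17031109 278.42000588] 0.0997171570523719
[151  27  30  27 638] [[ 0.0001 -0.0197  0.0106]]
[108  30  24  21 385] [[0.0002 0.0002 0.0106]]
[ 71  33  16  15 192] [[0.0003 0.0182 0.0106]]
```

Call:
drive_tool(plan=[0.3, 0.05, 0.05, -1, 0, 0, -0.2, 0.5, 0, 0, 0, 0, 0, -0.2, 0.3, 0, 0, 0, 0, 0, -0.2, 0.2, 0, 0, 0, 0, 0, -0.2, 0, 0, 0, 0, 0, 0, -0.2, 0, 0, 0, 0, 0, 0, -0.2])

```text
t: 20.48
ee_pos: [0.5604, -0.2598, 0.0371]
ee_rot: [1.109, 1.57, -0.455]
force: [-0.7, -0.3, -1.6]
opening: 0.063
```

```bash
python3 - <<'E'
from h import *
p,Rm=tool(); print(p.round(4)); go((.560,-.2587,.034),-np.pi/2+.008)
c=cam("wrist"); cv2.imwrite("pics/w11.png",c["pixels"])
cv2.imwrite("pics/w11c.png",cv2.resize(c["pixels"][120:330,180:460],None,fx=2.6,fy=2.6))
E
```

```text
[ 0.5604 -0.2598  0.0371]
shift units tool [ 0.078 -0.009 -0.028] turn deg [-0.05  0.02 -0.04]
```

View pics/w11c.png

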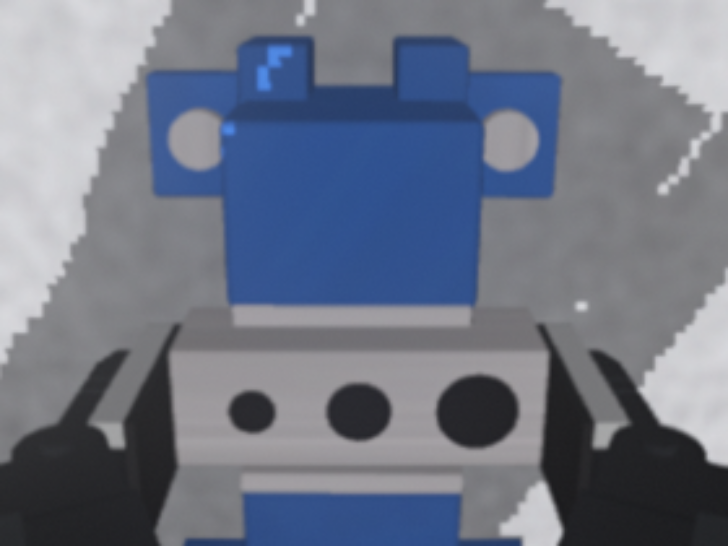

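Picture: the block (crop cols 170–550) is between the fixed jaw strip (row 315) and sliding jaw strip (row 482), about 1.2 mm too far to the right (-y); correcting and lowering gently.

Call:
drive_tool(plan=[0, -0.01, -0.03, 0, 0, 0, -0.2, 0.05, 0, 0, 0, 0, 0, -0.2, 0.05, 0, 0, 0, 0, 0, -0.2, 0.03, 0, 0, 0, 0, 0, -0.2, 0.02, 0, 0, 0, 0, 0, -0.2, 0, 0, 0, 0, 0, 0, -0.2, 0, 0, 0, 0, 0, 0, -0.2])

```text
t: 21.4
ee_pos: [0.5597, -0.2585, 0.0314]
ee_rot: [1.013, 1.57, -0.551]
force: [-2.1, 1.4, 7.4]
opening: 0.0628
```

Call:
drive_tool(plan=[0, 0, 0, 0, 0, 0, -0.52, 0, 0, 0, 0, 0, 0, -0.6, 0, 0, 0, 0, 0, 0, -0.8, 0, 0, 0, 0, 0, 0, -0.9, 0, 0, 0, 0, 0, 0, -0.9, -0.3, 0, 0, 0, 0, 0, -0.9, -0.7, 0, 0, 0, 0, 0, -0.9, -1, 0, 0, 0, 0, 0, -0.9, 0, -0.9, 0, 0, 0, 0, 0.2, 0, -0.9, 0, 0, 0, 0, 1, 0, 0, 0, 0, 0, 0, 1, 0, 0, 0, 0, 0, 0, 1])

```text
t: 22.9
ee_pos: [0.4885, -0.2594, 0.1114]
ee_rot: [1.005, 1.569, -0.559]
force: [-0.1, 0.1, -0.2]
opening: 0.0076
```

```bash
cat >> h.py <<'E'
def dimples(c,zt,roi,a0=30,a1=1500,dark=60):
    x0,y0,x1,y1=roi; g=cv2.cvtColor(c["pixels"],cv2.COLOR_BGR2GRAY)[y0:y1,x0:x1]
    k=cv2.connectedComponentsWithStats((g<dark).astype(np.uint8))
    for i in range(1,len(k[2])):
        w,h,a=k[2][i,2:]
        if a0<a<a1 and .6<w/h<1.8 and a>.65*w*h: print(k[2][i],(k[3][i]+[x0,y0]).round(1),plane(c,[k[3][i]+[x0,y0]],zt).round(4))
E
python3 - <<'E'
from h import *
p,Rm=tool(); print(p.round(4),observe()["opening"]); go((.488,-.2587,.038),-np.pi/2+.008)
c=cam("wrist"); cv2.imwrite("pics/w12.png",c["pixels"]); print(proj(c,[(.56,-.2587,.042)]))
dimples(c,.042,(200,20,440,250))
E
```

```text
[ 0.4885 -0.2594  0.1114] 0.007642278352083826
shift units tool [ 1.836 -0.014 -0.018] turn deg [-0.07  0.05 -0.08]
[[317.53897714 108.68620444]]
[139  79  20  21 330] [348.8 109.1] [[ 0.5599 -0.2782  0.042 ]]
[111  82  14  15 160] [317.8 109.5] [[ 0.5595 -0.2589  0.042 ]]
[84 84  9 11 83] [287.9 109.2] [[ 0.5596 -0.2403  0.042 ]]
```

Call:
drive_tool(plan=[0.8, 0, -0.02, 0, 0, 0, 1, 0.6, 0, 0, 0, 0, 0, 1, 0.35, 0, 0, 0, 0, 0, 1, 0, 0, 0, 0, 0, 0, 1, 0, 0.2, 0, 0, 0, 0, 1, 0, 0.2, 0, 0, 0, 0, 1, 0, 0.1, 0, 0, 0, 0, 1, 0, 0, 0, 0, 0, 0, 1])

```text
t: 23.95
ee_pos: [0.5081, -0.258, 0.0409]
ee_rot: [1.028, 1.57, -0.535]
force: [0.3, 0.3, 0.1]
opening: 0.0001
```

Call:
drive_tool(plan=[0.05, 0.05, 0, 0, 0, 0, 1, 0, 0.05, 0, 0, 0, 0, 1, 0, 0.05, 0, 0, 0, 0, 1, 0, 0.05, 0, 0, 0, 0, 1, 0, 0, 0, 0, 0, 0, 1])

```text
t: 24.58
ee_pos: [0.5154, -0.2579, 0.0385]
ee_rot: [-2.069, 1.57, 2.65]
force: [-3.5, -0.8, -1.8]
opening: 0.0003
```

Call:
drive_tool(plan=[0, 0.05, 0, 0, 0, 0, 1, 0, 0.03, 0, 0, 0, 0, 1, 0, 0, 0, 0, 0, 0, 1])

```text
t: 24.95
ee_pos: [0.5175, -0.2579, 0.0385]
ee_rot: [-1.938, 1.568, 2.782]
force: [-12.1, -3.5, 3.9]
opening: 0.0002
```

Call:
drive_tool(plan=[0, 0.03, 0, 0, 0, 0, 1, 0, 0.02, 0, 0, 0, 0, 1, 0, 0, 0, 0, 0, 0, 1])

```text
t: 25.32
ee_pos: [0.5176, -0.2578, 0.0385]
ee_rot: [-1.923, 1.564, 2.796]
force: [-23.9, -7.5, 9.7]
opening: -0.0002
```

Force rises with no motion: nipped. Backing off and checking.

Call:
drive_tool(plan=[0, -0.1, 0, 0, 0, 0, 1, 0, -0.3, 0, 0, 0, 0, 1, 0, -0.3, 0, 0, 0, 0, 1, -0.6, 0, 0, 0, 0, 0, 1, -1, 0, 0, 0, 0, 0, 1, -1, 0.5, 0, 0, 0, 0, 1, 0, 0.5, 0, 0, 0, 0, 1, 0, 0, 0, 0, 0, 0, 1, 0, 0, 0, 0, 0, 0, 1])

```text
t: 26.45
ee_pos: [0.5319, -0.2576, 0.1421]
ee_rot: [-2.155, 1.569, 2.564]
force: [-0.4, -0.2, -0.4]
opening: 0.0002
```

```bash
python3 - <<'E'
from h import *
p,Rm=tool(); print(p.round(4))
c=cam("wrist"); im=c["pixels"]; cv2.imwrite("pics/w13.png",im); dimples(c,.042,(200,20,440,260))
pc=proj(c,[(.563,-.2587,.042),(.563,-.2387,.042),(.563,-.2787,.042),(.563,-.2267,.042),(.563,-.2907,.042)]); print(pc.round(1))
x,y=pc[0].round().astype(int)
s=im[...,0].astype(int)-im[...,2]
for xx in (x-24,x+14): 
    col=s[y-45:y+45,xx]; b=np.where((col<40)[1:]!=(col<40)[:-1])[0]+y-45+1
    print(xx,"blue/grey edges rows",b.tolist(),plane(c,[(xx,r-.5) for r in b],.043)[:,0].round(4).tolist())
g=cv2.cvtColor(im,cv2.COLOR_BGR2GRAY).astype(int)
row=g[y,x-90:x+90]; e=np.where(abs(row[2:]-row[:-2])>18)[0]+x-89; print("row edges",e.tolist())
for ee in (e.min(),e.max()): print(plane(c,[(ee,y)],.042).round(4))
E
```

```text
[ 0.5319 -0.2576  0.1421]
[138 137  17  16 221] [345.9 164.3] [[ 0.5632 -0.2783  0.042 ]]
[113 138  13  13 132] [319.2 164.2] [[ 0.5631 -0.2583  0.042 ]]
[ 91 140   9   9  61] [295.2 164. ] [[ 0.5631 -0.2404  0.042 ]]
[ 88 229  15  11 132] [295.5 254.5] [[ 0.4886 -0.2396  0.042 ]]
[134 230  14  10 124] [339.8 254.9] [[ 0.4885 -0.2759  0.042 ]]
[[319.7 164.3]
 [293.  164.1]
 [346.3 164.5]
 [277.  164. ]
 [362.3 164.7]]
296 blue/grey edges rows [145, 185] [0.5777, 0.5476]
334 blue/grey edges rows [145, 185] [0.5779, 0.5478]
row edges [252, 253, 254, 255, 276, 277, 289, 290, 291, 299, 300, 301, 311, 312, 313, 325, 326, 327, 336, 337, 338, 354, 355, 356, 361, 362]
[[ 0.5629 -0.2079  0.042 ]]
[[ 0.5635 -0.2904  0.042 ]]
```

```bash
python3 - <<'E'
from h import *
a=cv2.imread("pics/scene0.png").astype(int); c=cam("scene"); b=c["pixels"].astype(int)
for n,(x0,y0,x1,y1) in dict(glue=(328,200,350,244),hammer=(285,245,405,286)).items(): print(n,"mean diff",abs(a-b)[y0:y1,x0:x1].mean().round(2))
h=cv2.cvtColor(c["pixels"],cv2.COLOR_BGR2HSV); k=proj(c,[(.5724,.2402,.0585)])[0]; print("knob expect",k)
g=cv2.cvtColor(c["pixels"],cv2.COLOR_BGR2GRAY); x,y=k.astype(int); q=(g[y-12:y+14,x-12:x+12]<60).astype(np.uint8); s=cv2.connectedComponentsWithStats(q); print(s[2][1:],s[3][1:]+[x-12,y-12])
print(observe()["force"].round(1)); job_done()
E
```

```text
glue mean diff 20.01
hammer mean diff 12.02
knob expect [422.03804374 190.1623726 ]
[[ 9 12  5  7 34]] [[420.94117647 192.91176471]]
[-0.5 -0.3 -0. ]
the job is handed in; nothing more can be done
```

The job is done and handed in at about 26.5 s of the 62 s allowed. I slid the cover back until it met the wall (about 9.5 N) and found the steel block in the -y pocket. I lifted it out, set it on the bench, took it again by its two ends and lowered it onto the vise rails. I then let go, pushed the sliding jaw up until the block was nipped, and backed off.

**Checks that agreed:**
- **Nip:** the pushing force rose from 12 to 24 N with no further movement of the jaw.
- **Block position:** its centre is at x = 0.563, where it should be 11 mm from the fixed jaw face. It is within about 0.5 mm of the jaw middle, so both ends stick out evenly. All three dimples face up.
- **Let go:** the gripper was clear of everything, with the wrist force near zero.
- **Cover:** the knob shows near where it should be with the cover fully back.

**Checks that disagreed or proved nothing:**
- **Cover position:** the wrist picture put the knob at +46 mm. The arm's own position at wall contact was +48.5 mm, against the nominal +49 mm. I trusted the contact.
- **Glue and hammer:** comparing the first and last scene pictures showed differences at both (mean 20 and 12 grey levels). The arm's shadow had moved across the bench, which may explain this, but I did not confirm it. I planned the moves clear of both, and no unexpected force showed.
- **Brass and nylon:** I last saw them in their pockets just after lifting out the steel block, and the arm did not go back to the tool box after that.

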